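# Switch the wrist-pin sorter to its empty bin

### The arm

A 6-joint arm with a two-finger parallel gripper is mounted at the origin on the work surface. World frame = base frame: x ahead of the robot, y to its left, z up, the work surface at z = 0. Lengths are in mm, angles in rad, forces in N, time in s.
With the tool pointing down it reaches from about 300 to 850 mm from the base axis. Payload 5.4 kg.
Tool frame: the origin (TCP) lies midway between the tips of the shut fingers; the grasp point (between the pads) lies bot.pinch_z behind it (bot.pinch_z is the distance from the TCP to the grasp point, in mm); z points along the fingers, y is the line along which they close (so a half turn about z gives the same grasp; the last joint's range is limited). The gripper opens to 85 mm and grips with 20 to 120 N. Pads are 22 mm wide; open, the fingers measure 114 mm over their backs; the gripper's body (76 mm by 85 mm) begins 54 mm behind the grasp point. The pads swing forward as they close: fully open they stand 13 mm farther back than shut.
Start: joints at [1.033, 0.158, 1.597, -0, 1.386, -0.21], TCP at [185.137, 544.362, 231.299] pointing down, gripper open.
Joint ranges: [-2.91, 2.91], [-0.94, 2.29], [0.18, 2.7], [-1.29, 4.43], [0.17, 2.64], [-3, 3]. Speed limits (rad/s): [2.57, 2.57, 3.14, 3.14, 3.14, 3.14].

### API

Orientations are given as a rotation vector (axis times angle).
In Python, from plant import bot gives the robot as it stands.
- The arm moves only by the shell command python3 -m creep 'ROWS' [FORCE]. ROWS is JSON, a list of rows, each a list of 3 entries, a list of its own where there are three numbers: the closure, from 0 (fully open) to 1 (shut), then the shift along the world's x, y, z in cm, then the turn, a rotation vector about the world's x, y, z in units of 5 degrees (1.0 is 5 degrees). In form: [[gripper, [tx, ty, tz], [rx, ry, rz]], ...]. A call has 1 to 10 rows; each row shifts and turns the commanded pose from where the row before left it; what a row does not reach is not made up. A row lasts 1/8 s, in which the tool goes at most 62.5 mm and 10.7 degrees, less where a joint would pass 70% of its speed; a pose out of reach is approached as far as the arm can. A call with a gripper value outside its range is refused whole. The fingers move at their own pace and stop on an object; FORCE is the grip in N (left out, the last holds). Time passes only in rows, so rows that do not move let the fingers close. It gives the time, the measured TCP pose, the force, the opening and the grip force at its end, in the units of the state.
- bot.state(): the state, without advancing time (a new reading comes with each control period).
- bot.grab_frame(name): name is "side" or "top"; returns the picture (420x560x3 uint8, blue, green, red); there is no depth.
- bot.calibration(name): a dict with "fx", "fy", "cx", "cy" (pixels), "eye" and "attitude" of the camera in the world. Camera axes: x right, y down, z forward; pixel columns grow to the right and rows downward; lengths in mm; the calibration is good to about 2 mm. A picture is of the moment at which its call begins. calibration takes no time and is no camera call.
- bot.job_done(): hands the job in; it is judged then, once.
The state is a dict: "clock": time; "joint_pos": joint angles; "dq": joint speeds; "effort": joint torques, N m; "ee_pos": TCP position; "ee_rot": TCP orientation; "force": force on the tool from outside, world axes, zero at the start; "ft_torque": the same for the moment, N m; "width": finger opening in mm; "grasp_force": force on a finger pad.
Only numpy, scipy, OpenCV 4.12 (cv2) and the standard library are available. Lean on these libraries where they do the work, as an engineer would, in place of code of your own. Each camera call takes 0.05 s, during which the arm holds its last target. There are 200 camera calls.

### The job

The left-hand bin of the wrist-pin sorter is full. Rock the seesaw gate over its pivot so that it slopes down to the right, then push the stop lever over to the left so that the three waiting wrist pins run down the right-hand chute into the empty right-hand bin. Only press and push the gate and the lever gently with the fingertips, without gripping anything: never touch or lift the pins, and leave the piston, spray can and spanner where they stand.

Things in the scene. Friction and masses are not known exactly. Their poses are not given: they have to be found in the camera images.
- sorter: Grey and aluminium pin sorter fixed to the work surface; place and yaw vary. Origin on the work surface right under the gate's pivot; own z up, x away from the robot, y to the left seen from the robot. Offsets told for the other things are in this frame, in mm. Each side, from |y| 97 to 152, has an outlet chute (floor 67 down to 55 high) to a grey bin; the left bin is full of pins.
- feed_end (a point): Lower end of the feed ramp's floor, at x 0, y +22, height 135. The ramp, 66 wide inside, rises from here to the left at 0.2 rad; its end wall at y +155 is 192 high. An upright deflector plate stands across at y -24 (4 thick, heights 127 to 160, x -39 to +39), so pins drop over the gate's pivot. No part of the sorter lies beyond x -90 or +65.
- gate (a joint): Tilt (rad) of the seesaw gate, an aluminium channel 190 long, 66 wide inside, rails 14 high, hinged at its middle (height 95) on an axis along x. 0 level, -0.24 sloping fully left (start), +0.24 fully right. A dark round weight (38 across, top 65 above the pivot, x -66) makes it tip on by itself past level and stay. Pressing the raised right end takes under 2 N.
- gate_right_end (a point): Point on the gate's upper surface, mid-width, 82 from the pivot towards its right end (13 short of the end); open from above. It starts about 114 high and comes down by about 39 as the gate rocks over.
- stop (a joint): Angle (rad) of the stop flap with its lever, one piece on an axle along x at y +50, height 181. 0: the flap hangs down and holds the pins back. It grows as the lever is pushed to the left and the flap swings up to the right; above about 1.1 the pins roll under it; end stop 1.25. The hinge is stiff (about 1 to 2 N at the lever) and stays where it is left.
- lever_knob (a point): Centre of the black ball (18 across) on the tip of the stop lever, a 9 thick steel rod 60 long from the axle, in the plane x -58, in front of the ramp. It leans 0.55 rad from upright to the right at joint 0 (knob at y +19, height 232) and 0.7 rad to the left at 1.25 (knob at y +89, height 226).
- pin1_center (a point): Centre of a steel piston wrist pin, 22 diameter, 60 long, 60 to 110 g, axis (its own x) across the ramp; it waits first behind the stop flap on the feed ramp. It rolls.
- pin2_center (a point): Centre of a steel piston wrist pin, 22 diameter, 60 long, 60 to 110 g, axis (its own x) across the ramp; it waits second behind the stop flap on the feed ramp. It rolls.
- pin3_center (a point): Centre of a steel piston wrist pin, 22 diameter, 60 long, 60 to 110 g, axis (its own x) across the ramp; it waits third behind the stop flap on the feed ramp. It rolls.
- bin (a point): Middle of the inner floor (4 above the work surface) of the empty right-hand bin, fixed to the sorter, axes as the sorter's: outside 100 along x by 125 along y, 45 high, walls 4.
- piston: Bystander: loose aluminium piston standing upright, 76 diameter, 66 high, behind the sorter. Origin under its centre.
- spray_can: Bystander: loose spray can standing upright, 60 diameter, 170 high, behind the sorter. Origin under its centre.
- spanner: Bystander: loose steel spanner 160 long lying in front of the sorter. Origin on its underside near the middle.
Not all that is in view belongs to the job. What is shaped like the part that bears pin1_center but green or orange is not meant.

How it is judged:
By the outcome, as a careful person would: the job done as asked, in the order asked, and still so for the second after the job is handed in, with the robot touching nothing.
It also fails if it takes over 45 s, if anything falls off the work surface, if the arm or the gripper's body presses on something with over 40 N, if the wrist force passes 120 N, or if a joint passes its speed limit or range.

## Working session

There is one attempt and no reset: what is moved stays moved. The work goes in short steps, Python scripts to look and compute and a shell command to move; the robot and the scene stay as the last step left them, time stands still between calls to the robot, and variables do not carry over. Pictures are saved under pics/ and viewed, at most 10 in all, crops included, and the job is handed in when it is done.

```bash
mkdir -p pics; python3 - <<'E'
from plant import bot
import cv2
for n in("side","top"):
    cv2.imwrite(f"pics/{n}0.png",bot.grab_frame(n)); print(bot.calibration(n))
s=bot.state();print(s["ee_pos"],s["ee_rot"],s["clock"],bot.pinch_z)
E
```

```text
{'fx': 539.0694473093062, 'fy': 539.0694473093062, 'cx': 278.6511547459335, 'cy': 205.791480094956, 'eye': array([ 336.90800953, -606.76989624,  896.80976776]), 'attitude': array([-2.36811791,  0.47099169, -0.16055067])}
{'fx': 516.4567624954832, 'fy': 516.4567624954832, 'cx': 287.24474834936956, 'cy': 208.1231511529833, 'eye': array([ 413.81311817,   14.48966805, 1156.39150378]), 'attitude': array([-2.08439651,  2.15009741, -0.16661043])}
[184.86929311 543.89761509 230.40705305] [-5.12514089e-01 -3.09887747e+00  2.56145961e-03] 0.1 18.700000000000003
```

View pics/side0.png

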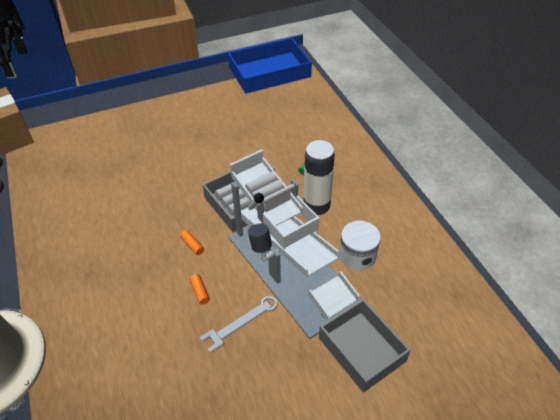

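View pics/top0.png

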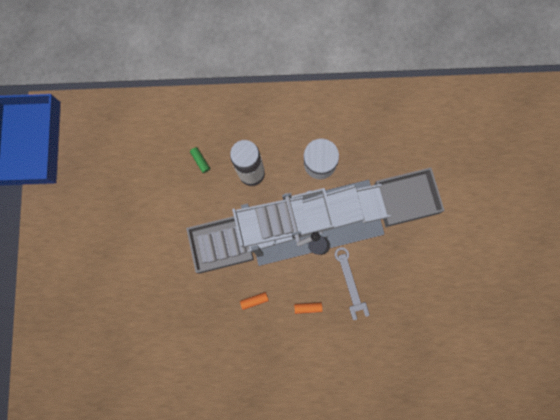

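The side picture shows the sorter at around (270,240), with the empty bin at (363,343). In the top picture the sorter runs from the full bin at (220,245) to the empty bin at (408,197), with the lever knob near (258,252) or (316,237). I'll enlarge both to tell which.

```bash
python3 - <<'E'
import cv2
a=cv2.imread("pics/top0.png")[150:290,180:450];cv2.imwrite("pics/topc.png",cv2.resize(a,(0,0),fx=2.9,fy=2.9,interpolation=2))
a=cv2.imread("pics/side0.png")[140:390,190:420];cv2.imwrite("pics/sidec.png",cv2.resize(a,(0,0),fx=2.4,fy=2.4,interpolation=2))
E
```

```text
(no output)
```

View pics/topc.png

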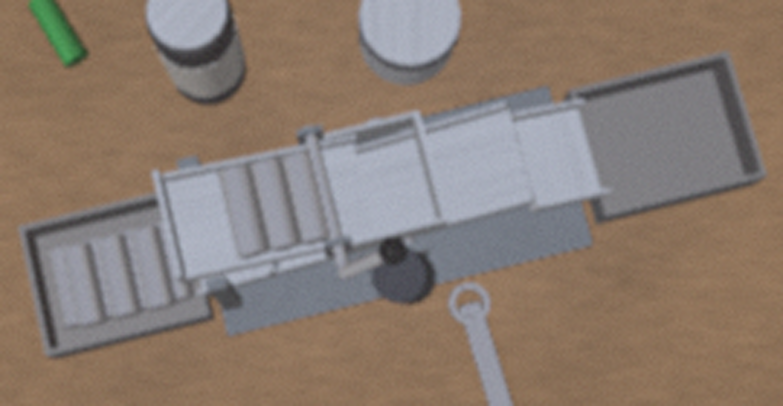

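View pics/sidec.png

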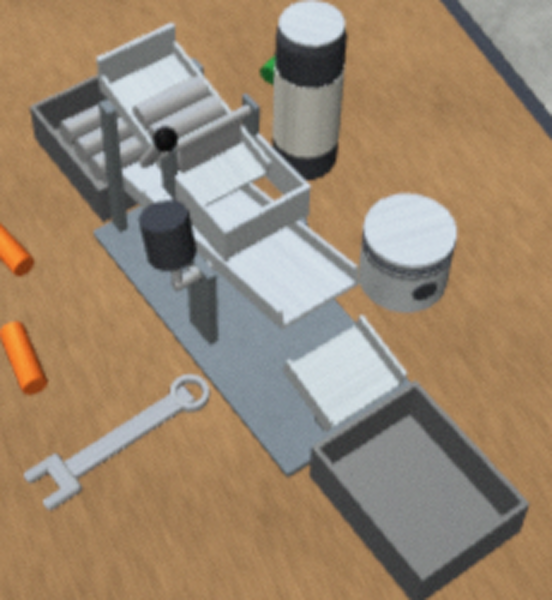

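The crops put the knob at top (315,236) and side (259,198). The gate's raised right end is at side crop (287–357, 277–322). The outer bin corners are sharp in the top crop. The spanner and piston are both clear of the gate end.

```bash
cat >h.py <<'E'
from plant import bot
import numpy as np
from scipy.spatial.transform import Rotation as R
def ray(n,u,v):
    c=bot.calibration(n); d=R.from_rotvec(c["attitude"]).apply([(u-c["cx"])/c["fx"],(v-c["cy"])/c["fy"],1]); return c["eye"],d
def plane(n,u,v,z):
    e,d=ray(n,u,v); return e+d*(z-e[2])/d[2]
def tri(a,b):
    (e,d),(f,g)=ray(*a),ray(*b); s=np.linalg.lstsq(np.c_[d,-g],f-e,rcond=None)[0]
    p,q=e+s[0]*d,f+s[1]*g; return (p+q)/2,np.linalg.norm(p-q)
T=lambda u,v:("top",180+u/2.9,150+v/2.9)
S=lambda u,v:("side",190+u/2.4,140+v/2.4)
E
python3 - <<'E'
from h import *
np.set_printoptions(precision=1,suppress=True)
c=[plane(*T(*p),45) for p in((762,178),(725,56),(22,228),(50,356))]
s=[plane(*S(*p),45) for p in((524,505),(418,592),(412,388),(313,462))]
print(np.array(c));print("side rightbin",np.array(s))
m=np.mean(c,0); a=(c[2]+c[3]-c[0]-c[1])/2; yaw=np.arctan2(-a[0],a[1]); print(m,np.linalg.norm(a),yaw)
k,e=tri(T(392,250),S(165,139)); print("knob",k,e)
Rz=R.from_euler("z",yaw); O=np.array([m[0],m[1],0])
L=lambda p:Rz.inv().apply(p-O)
print("knob local",L(k))
print("gate R end rails",L(plane(*S(357,277),130)),L(plane(*S(287,322),130)))
print("weight",L(plane(*T(404,273),158)))
for p in((0,-82,114),(-58,19,232),(-58,89,226)): print(p,O+Rz.apply(p))
print("spray",plane("top",245,149,170),"L",L(plane("top",245,149,170)),"piston L",L(plane(*T(410,28),66)))
E
```

```text
[[ 597.1 -300.6   45. ]
 [ 691.9 -280.4   45. ]
 [ 577.3  255.1   45. ]
 [ 480.9  233.7   45. ]]
side rightbin [[ 693.2 -285.2   45. ]
 [ 593.4 -313.    45. ]
 [ 665.5 -169.    45. ]
 [ 569.3 -196.7   45. ]]
[586.8 -23.   45. ] 547.2377657499396 0.21243494547849948
knob [529.6 -16.3 229.2] 1.459093127999975
knob local [-54.4  18.6 229.2]
gate R end rails [ 33.2 -99.4 130. ] [ -32.8 -102.1  130. ]
weight [-63.9  10.8 158. ]
(0, -82, 114) [ 604.1 -103.2  114. ]
(-58, 19, 232) [526.1 -16.7 232. ]
(-58, 89, 226) [511.3  51.7 226. ]
spray [714.9 114.4 170. ] L [154.2 107.3 170. ] piston L [122.9 -45.4  66. ]
```

```bash
python3 -m creep '[[1,[1,-1.5,3],[0,0,0.4]],[1,[2.6,-4,4],[0,0,0.4]],[1,[2.6,-4,0],[0,0,0.4]],[1,[2.6,-4,0],[0,0,0.4]],[1,[2.6,-4,0],[0,0,0.4]],[1,[2.6,-4,0],[0,0,0.4]],[1,[2.6,-4,0],[0,0,0.4]],[1,[2.6,-4,0],[0,0,0.4]],[1,[2.6,-4,0],[0,0,0.4]],[1,[2.6,-4,0],[0,0,0.4]]]'
python3 -m creep '[[1,[2.6,-4,0],[0,0,0.4]],[1,[2.6,-4,0],[0,0,0.4]],[1,[2.6,-4,0],[0,0,0.4]],[1,[2.6,-4,0],[0,0,0.4]],[1,[2.6,-4,0],[0,0,0.4]],[1,[2.6,-4,0],[0,0,0.4]],[1,[0,0,0],[0,0,0]],[1,[0,0,0],[0,0,0]]]'
```

```text
clock: 1.35
ee_pos: [429.5, 167.9, 301.0]
ee_rot: [0.035, -3.141, -0.0]
force: [0.7, 0.2, 0.6]
width: -0.1
grasp_force: 0.0
clock: 2.35
ee_pos: [584.7, -70.1, 300.8]
ee_rot: [0.361, -3.12, -0.002]
force: [-0.5, 0.3, 0.3]
width: 0.1
grasp_force: 0.0
```

```bash
python3 -m creep '[[1,[2,-3.5,0],[0,0,0]],[1,[0,0,-4],[0,0,0]],[1,[0,0,-4],[0,0,0]],[1,[0,0,-4],[0,0,0]],[1,[0,0,-3],[0,0,0]],[1,[0,0,-1],[0,0,0]],[1,[0,0,0],[0,0,0]]]'
python3 -m creep '[[1,[0,0,-0.5],[0,0,0]],[1,[0,0,-0.5],[0,0,0]],[1,[0,0,-0.5],[0,0,0]],[1,[0,0,-0.5],[0,0,0]],[1,[0,0,-0.5],[0,0,0]],[1,[0,0,0],[0,0,0]]]'
```

```text
clock: 3.22
ee_pos: [605.0, -104.8, 141.6]
ee_rot: [0.363, -3.12, -0.0]
force: [-0.2, -0.1, 0.3]
width: 0.0
grasp_force: 0.0
clock: 3.98
ee_pos: [604.8, -105.5, 115.7]
ee_rot: [0.361, -3.12, -0.001]
force: [-0.2, 0.0, 0.8]
width: -0.0
grasp_force: 0.1
```

```bash
python3 -m creep '[[1,[0,0,-0.4],[0,0,0]],[1,[0,0,-0.4],[0,0,0]],[1,[0,0,-0.4],[0,0,0]],[1,[0,0,-0.4],[0,0,0]],[1,[0,0,-0.4],[0,0,0]],[1,[0,0,-0.4],[0,0,0]],[1,[0,0,-0.4],[0,0,0]],[1,[0,0,-0.3],[0,0,0]],[1,[0,0,0],[0,0,0]]]'
python3 - <<'E'
from plant import bot
import cv2
a=bot.grab_frame("side")[140:390,190:420];cv2.imwrite("pics/side1.png",cv2.resize(a,(0,0),fx=2.4,fy=2.4,interpolation=2))
E
```

```text
clock: 5.1
ee_pos: [604.9, -105.6, 84.9]
ee_rot: [0.362, -3.12, -0.0]
force: [-0.1, 0.9, 0.6]
width: 0.3
grasp_force: 0.0
```

View pics/side1.png

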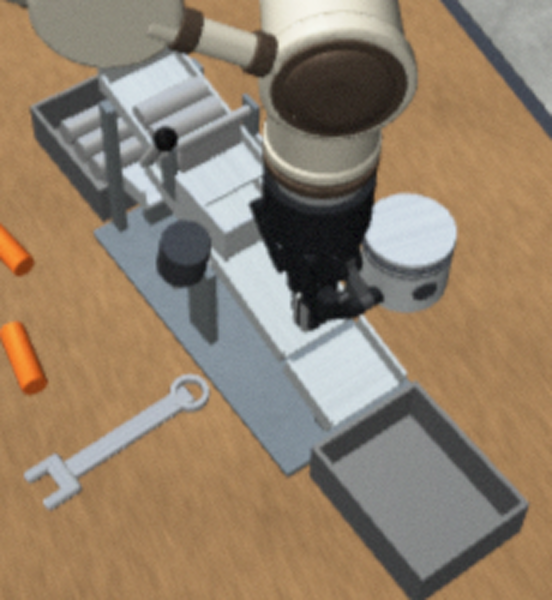

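The gate has rocked over: its right end now meets the chute at crop (340,350), and the weight has moved to (185,255). Next I'll lift clear and go to the right of the knob.

```bash
python3 -m creep '[[1,[0,0,2],[0,0,0]],[1,[0,0,4],[0,0,0]],[1,[0,0,5],[0,0,0]],[1,[0,0,5],[0,0,0]],[1,[0,0,2.5],[0,0,0]],[1,[-3.5,2.5,0],[0,0,0]],[1,[-3.5,2.6,0],[0,0,0]],[1,[0,0,0],[0,0,0]],[1,[0,0,-3],[0,0,0]],[1,[0,0,-2.5],[0,0,0]]]'
python3 -m creep '[[1,[0,0,0],[0,0,0]],[1,[-0.1,0.5,0],[0,0,0]],[1,[-0.1,0.5,0],[0,0,0]]]'
```

```text
clock: 6.4
ee_pos: [536.2, -55.3, 216.2]
ee_rot: [-0.361, 3.118, -0.002]
force: [-1.4, -0.3, -0.2]
width: 0.4
grasp_force: 0.0
clock: 6.78
ee_pos: [534.1, -44.7, 217.1]
ee_rot: [-0.361, 3.118, -0.002]
force: [-0.2, 0.8, 0.1]
width: 0.3
grasp_force: 0.0
```

```bash
python3 -m creep '[[1,[-0.13,0.6,0],[0,0,0]],[1,[-0.13,0.6,0],[0,0,0]],[1,[-0.13,0.6,0],[0,0,0]],[1,[-0.13,0.6,0],[0,0,0]],[1,[-0.13,0.6,0],[0,0,0]],[1,[-0.13,0.6,0],[0,0,0]],[1,[-0.13,0.6,0],[0,0,0]],[1,[-0.13,0.6,0],[0,0,0]],[1,[-0.13,0.6,0],[0,0,0]]]'
python3 -m creep '[[1,[-0.08,0.4,0],[0,0,0]],[1,[-0.08,0.4,0],[0,0,0]],[1,[-0.08,0.4,0],[0,0,0]]]'
```

```text
clock: 7.9
ee_pos: [521.1, 9.8, 214.9]
ee_rot: [0.362, -3.12, -0.0]
force: [-0.2, -1.4, -0.4]
width: 0.0
grasp_force: 0.6
clock: 8.28
ee_pos: [519.0, 21.5, 215.4]
ee_rot: [-0.361, 3.121, -0.0]
force: [0.5, -1.2, -0.1]
width: 0.2
grasp_force: 0.5
```

```bash
python3 -m creep '[[1,[-0.04,0.2,0],[0,0,0]],[1,[-0.04,0.2,0],[0,0,0]],[1,[0,0,0],[0,0,0]]]'
python3 -m creep '[[1,[-0.04,0.2,0],[0,0,0]],[1,[0,0.1,0],[0,0,0]],[1,[0,0,0],[0,0,0]]]'
python3 - <<'E'
from plant import bot
import cv2
a=bot.grab_frame("side")[140:390,190:420];cv2.imwrite("pics/side2.png",cv2.resize(a,(0,0),fx=2.4,fy=2.4,interpolation=2))
E
```

```text
clock: 8.65
ee_pos: [518.2, 25.5, 215.2]
ee_rot: [0.362, -3.121, -0.0]
force: [0.5, -0.6, -0.2]
width: -0.1
grasp_force: 0.2
clock: 9.02
ee_pos: [517.8, 28.4, 215.2]
ee_rot: [0.362, -3.12, -0.0]
force: [-0.0, -1.5, 0.1]
width: 0.0
grasp_force: 0.6
```

View pics/side2.png

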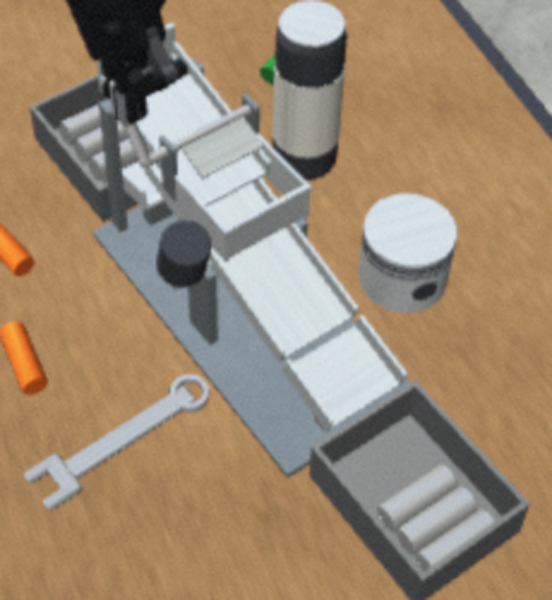

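All three pins lie in the right bin at crop (390–490, 470–565), and the flap is raised. I'll nudge the lever slightly closer to its end stop, then retreat.

```bash
python3 -m creep '[[1,[-0.02,0.1,0],[0,0,0]],[1,[-0.02,0.1,0],[0,0,0]],[1,[0,0,0],[0,0,0]]]'
python3 -m creep '[[1,[0.2,-1,0],[0,0,0]],[1,[0.2,-1,0],[0,0,0]],[1,[0,0,3],[0,0,0]],[1,[0,0,5],[0,0,0]],[1,[0,0,4],[0,0,0]],[1,[0,0,0],[0,0,0]],[1,[0,0,0],[0,0,0]]]'
python3 - <<'E'
from plant import bot
import cv2
a=bot.grab_frame("side")[140:390,190:420];cv2.imwrite("pics/side3.png",cv2.resize(a,(0,0),fx=2.4,fy=2.4,interpolation=2))
E
```

```text
clock: 9.45
ee_pos: [517.7, 29.3, 215.3]
ee_rot: [-0.361, 3.12, -0.004]
force: [0.2, -5.1, -1.8]
width: -0.0
grasp_force: 2.9
clock: 10.32
ee_pos: [521.2, 10.2, 334.6]
ee_rot: [0.361, -3.12, -0.001]
force: [-0.3, 0.3, 0.3]
width: 0.1
grasp_force: 0.0
```

View pics/side3.png

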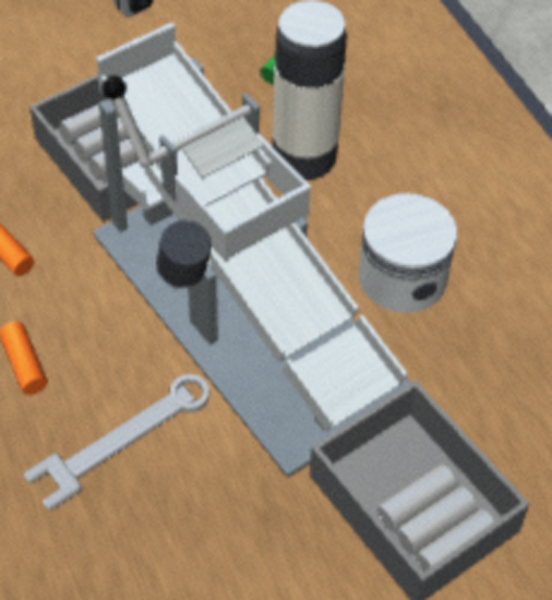

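The lever is over to the left with its knob at crop (113,87), the gate slopes right, the pins are in the right bin, and the arm is clear.

```bash
python3 -c "
from plant import bot
print(bot.job_done())"
```

```text
the job is handed in; nothing more can be done
None
```

The gate slopes right, the stop lever is pushed over to the left, and all three wrist pins are in the right-hand bin; I handed the job in with the arm clear, and the piston, spray can and spanner still where they stood.

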